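Fit the trimming blade in the soap leveller

TASK

Fit the loose steel blade to the soap leveller: lay it flat and square on the metal bed with the notch in its rear end over the locating pin, and slide it gently back until the bottom of the notch rests against the pin, without forcing the pin back from its setting. Then swing the hold-down with the red grip fully down so that its rubber foot clamps the blade, and let go, leaving the soap block, dye bottles and jar nearby where they are.

Things in the scene. Friction and masses are not known exactly. Their poses are not given: they have to be found in the camera images.
- leveller: Soap leveller, fixed: wooden deck 220 x 100 mm, 16 mm high (side guides to 26 mm), on it an aluminium bed block 28 mm wide from x = -30 to 105 mm, flat top (the bed) at z = 46 mm. Origin: centre of the deck's underside; +x to the rear, where the hold-down is hinged; z up. A brass depth setter carries the locating pin, which stands up from the bed on the centre line.
- bed (a point): Point on the bed's surface (z = 46 mm), on its centre line, at x = 43 mm of the leveller. The locating pin, steel, 6 mm thick, its round top 7.5 mm above the bed, stands within 16 mm before or behind this point: the setter has it in a different place each time, and that is not measured.
- stop_pin (a joint): How far (m) the locating pin has been forced to the rear out of its setting: 0 as set. It stands firm up to about 8 N of push along the bed, slips beyond that, and does not come back.
- blade: Loose steel blade, 120 x 44 x 5 mm, about 0.16 kg, lying flat on the table. Origin: centre of its underside. x along it: bevelled cutting edge at -60 mm, rear end at +60 mm; y across it (blunt parallel long sides 44 mm apart); z up. An open notch 8 mm wide, mouth corners rounded, runs 20 mm deep into the rear end on the centre line. It overhangs the bed block by 8 mm on either side.
- blade_notch (a point): Middle of the flat bottom of the notch, on the underside of the blade, 40 mm behind its origin. It rests against the pin's front when the blade is home.
- hold_down (a joint): Hinge angle (rad): 0 = fully down, grows as it opens up and rearwards; starts at 1.75 to 2.1 and stays where left (stiff, 0.6 N m). Axis along the leveller's y at x = 98, z = 66 mm. Its sprung rubber foot, 15 mm across, 86 mm from the axis, lands on the blade and is pressed in 2.5 mm at 0 (2.2 N/mm); the last bit takes about 10 N at the grip.
- soap_bar: Bystander: cream soap block near the leveller, 42 x 62 x 32 mm; origin at the centre of its underside.
- blue_dye: Bystander: blue dye bottle, 26 mm across, 73 mm high; origin at the centre of its underside.
- red_dye: Bystander: red dye bottle, 26 mm across, 73 mm high; origin at the centre of its underside.
- mica_jar: Bystander: small jar with a white lid, 42 mm across, 34 mm high; origin at the centre of its underside.
- hold_down_grip (a point): Centre of the red grip at the end of the hold-down's arm: 36 mm long in the arm's direction, 15 mm thick, with flat upright sides 16 mm apart along the leveller's y. It is 122 mm from the hinge axis; with the hold-down at 0 it is at x = -21, z = 93.5 mm of the leveller. The steel arm below it is 10 mm thick.

How it is judged:
By the outcome, as a careful person would: the job done as asked, in the order asked, and still so for the second after the job is handed in, with the robot touching nothing.
It also fails if it takes over 61 s, if anything falls off the work surface, if the arm or the gripper's body presses on something with over 40 N, if the wrist force passes 120 N, or if a joint passes its speed limit or range.

ROBOT

A 6-joint arm with a two-finger parallel gripper is mounted at the origin on a cart in front of the work surface, level with it; the furniture and walls round the work are solid. World frame = base frame: x ahead of the robot, y to its left, z up, the work surface at z = 0. Lengths are in m, angles in rad, forces in N, time in s.
With the tool pointing down it reaches from about 0.375 to 0.9 m from the base axis. Payload 3.1 kg.
Tool frame: the origin (TCP) lies at the centre of the arm's flange, where the gripper is bolted on; the fingertips stand 182 mm ahead of it and the grasp point (between the pads) lies 164 mm ahead of it; z points along the fingers, y is the line along which they close (so a half turn about z gives the same grasp; the last joint's range is limited). The gripper opens to 87 mm and grips with 3 to 60 N. Pads are 19 mm wide; open, the fingers measure 117 mm over their backs; the gripper's body (75 mm by 190 mm) begins 51 mm behind the grasp point.
Start: joints at [-1.504, 0.527, 1.433, -0, 1.181, -0.178], TCP at [0.152, -0.606, 0.405] pointing down, gripper open.
Joint ranges: [-3.08, 3.08], [-0.75, 2.2], [0.22, 2.44], [-1.43, 4.57], [0, 2.65], [-2.85, 2.85]. Speed limits (rad/s): [2.79, 2.79, 3.14, 3.14, 3.14, 3.14].

INTERFACE

Orientations are given as a unit quaternion [x, y, z, w].
In Python, from rig import * gives the robot as it stands.
- The arm moves only by the tool move_arm, never from a script. Its argument "commands" is a list that holds one entry, the list of rows, each a list of 6 numbers: the shift along the tool's x, y, z in units of 40 mm (1.0 is 40 mm), then the turn, a rotation vector about the tool's x, y, z in rad. A call has 1 to 12 rows; each row is the pose to reach, as a shift and turn from the pose commanded when the call began, along the tool's axes at that moment; what a row does not reach only later rows make up. A row lasts 1/8 s, in which the tool goes at most 62.5 mm and 10.7 degrees, less where a joint would pass 70% of its speed; a pose out of reach is approached as far as the arm can. A call with a gripper value outside its range is refused whole. "claw" is the closure, from -1 (fully open) to 1 (shut), so that 0 is half open, set as the call begins (left out, the last holds). The fingers move at their own pace and stop on an object; "squeeze" is the grip in N (left out, the last holds). Time passes only in rows, so rows that repeat a pose let the fingers close. It gives the time, the measured TCP pose, the force, the opening and the grip force at its end, in the units of the state.
- get_obs(): the state, without advancing time (a new reading comes with each control period).
- camera(name): name is "scene" or "top" or "wrist"; returns a dict with "pixels" (400x640x3 uint8, blue, green, red), "range_z" (400x640 float32, m along the optical axis (not along the pixel's ray), 0 where there is no reading), "camera_matrix" (3x3 intrinsics, pixels), "extrinsics" (4x4, takes a point from world to camera coordinates). Camera axes: x right, y up, looking along -z (the intrinsics and any distortion apply to the point x, -y, -z); pixel columns grow to the right and rows downward; lengths in m; the calibration is good to about 2 mm. A picture is of the moment at which its call begins.
- hand_in(): hands the job in; it is judged then, once.
The state is a dict: "time": time; "q": joint angles; "joint_velocities": joint speeds; "joint_torque": joint torques, N m; "position": TCP position; "tool_rot": TCP orientation; "ft_force": force on the tool from outside, world axes, zero at the start; "moment": the same for the moment, N m; "grip_width": finger opening in m; "grip_force": force on a finger pad.
Only numpy, scipy, OpenCV 4.12 (cv2) and the standard library are available. Lean on these libraries where they do the work, as an engineer would, in place of code of your own. Each camera call takes 0.05 s, during which the arm holds its last target. There are 200 camera calls.

## Working session

There is one attempt and no reset: what is moved stays moved. The work goes in short steps, Python scripts to look and compute and a tool call to move; the robot and the scene stay as the last step left them, time stands still between calls to the robot, and variables do not carry over. Pictures are saved under pics/ and viewed, at most 14 in all, crops included, and the job is handed in when it is done.

Besides the shell and the picture viewer there is one more tool, called after "Call:" by a JSON object that holds its "name" and its "arguments", one argument or row to a line. move_arm: Moves the arm, as the interface text tells. Its arguments: {"type":"object","properties":{"commands":{"type":"array","items":{"type":"array","items":{"type":"array","items":{"type":"number"}}}},"claw":{"type":"number"},"squeeze":{"type":"number"}},"required":["commands"]}

```bash
mkdir -p pics; ls; python3 - <<'E'
from rig import *
import cv2, numpy as np, pickle
o=get_obs(); print(o)
for n in ["scene","top"]:
    c=camera(n); pickle.dump(c,open(f"pics/{n}0.pkl","wb")); cv2.imwrite(f"pics/{n}0.png",c["pixels"])
    print(n,c["camera_matrix"],c["extrinsics"])
E
```

```text
pics
{'time': 0.0, 'q': array([-1.50347931e+00,  5.28457489e-01,  1.43388179e+00, -4.95478814e-05,
        1.18141116e+00, -1.78523821e-01]), 'joint_velocities': array([-0.000373  , -0.00239819,  0.0004018 , -0.00023389,  0.00044447,
       -0.00077126]), 'joint_torque': array([-1.01328260e-03, -4.40042853e+01, -1.76590759e+01,  6.35246979e-02,
        5.82490792e-02, -1.52723255e-04]), 'position': array([ 0.15209276, -0.60586065,  0.40378308]), 'tool_rot': array([ 9.92453059e-01,  1.22620396e-01,  3.70852416e-05, -1.07849681e-03]), 'ft_force': array([-0.09859703, -1.26923041, -0.19606464]), 'moment': array([-0.05939351, -0.04356653, -0.02447237]), 'grip_force': 0.0, 'grip_width': 0.0871482167014208}
scene [[456.76091136   0.         314.33565121]
 [  0.         456.76091136 204.04283457]
 [  0.           0.           1.        ]] [[-0.67566371 -0.73710063 -0.01269683  0.51104159]
 [ 0.48104343 -0.45386891  0.75006682 -0.22157143]
 [-0.55863742  0.5006852   0.66124017 -0.72036576]
 [ 0.          0.          0.          1.        ]]
top [[432.34267378   0.         321.84977853]
 [  0.         432.34267378 202.65947218]
 [  0.           0.           1.        ]] [[-0.01253561 -0.99983134  0.01342179  0.21320077]
 [ 0.98875757 -0.01039436  0.14916577 -0.5063693 ]
 [-0.1490011   0.01514078  0.98872111 -0.87065669]
 [ 0.          0.          0.          1.        ]]
```

View pics/top0.png

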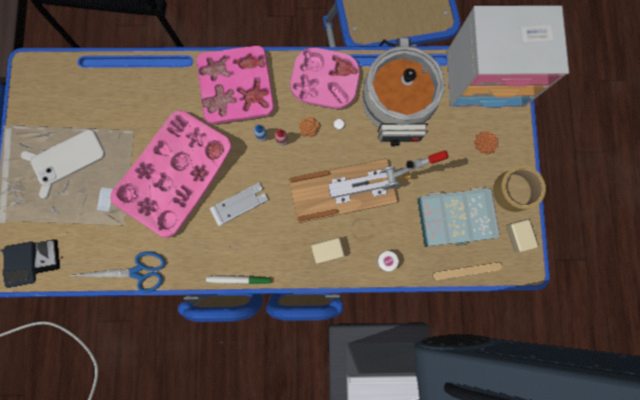

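View pics/scene0.png

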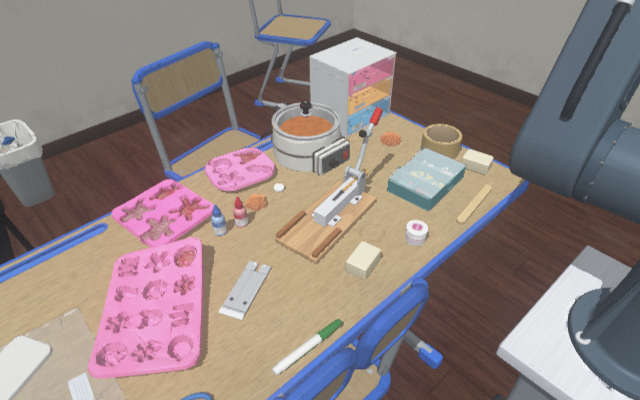

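The top view shows the leveller at about (345,188), with its rear to the right, and the blade at about (240,203). I'll enlarge both views.

```bash
python3 - <<'E'
import cv2,pickle
c=pickle.load(open("pics/top0.pkl","rb"))["pixels"]
cv2.imwrite("pics/topc.png",cv2.resize(c[140:235,205:405],None,fx=4,fy=4,interpolation=cv2.INTER_CUBIC))
c=pickle.load(open("pics/scene0.pkl","rb"))["pixels"]
cv2.imwrite("pics/scc.png",cv2.resize(c[180:325,215:400],None,fx=4,fy=4,interpolation=cv2.INTER_CUBIC))
E
```

```text
(no output)
```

View pics/topc.png

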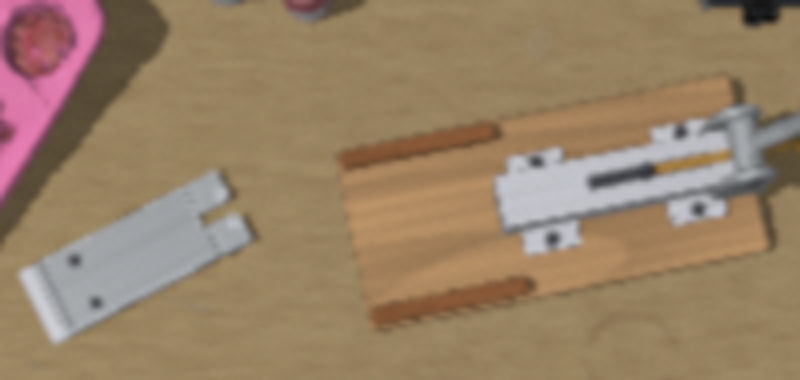

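View pics/scc.png

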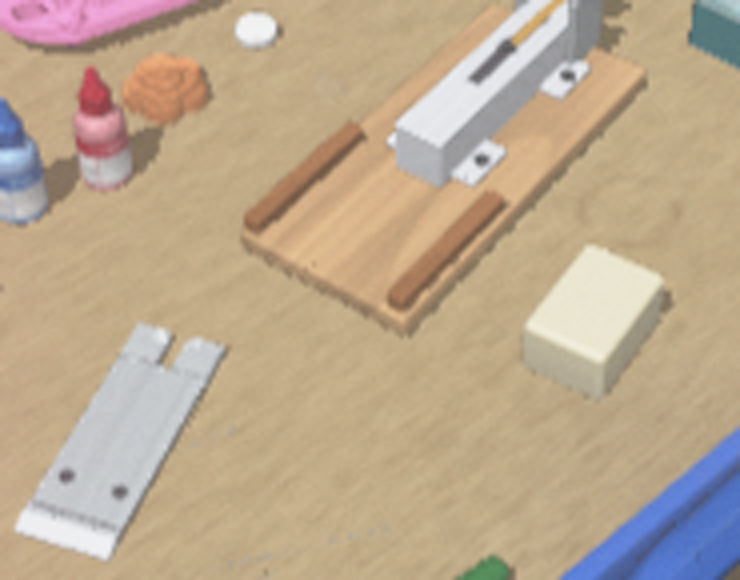

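```bash
cat > h.py <<'E'
import numpy as np, pickle, cv2
from scipy.spatial.transform import Rotation as R
def ray(c,px,z):
    "pixels (n,2) -> world points on plane(s) z"
    px=np.atleast_2d(px).astype(float); K=c["camera_matrix"]; E=c["extrinsics"]
    d=np.c_[(px[:,0]-K[0,2])/K[0,0],-(px[:,1]-K[1,2])/K[1,1],-np.ones(len(px))]@E[:3,:3]
    o=-E[:3,:3].T@E[:3,3]; return o+d*((z-o[2])/d[:,2])[:,None]
def proj(c,P):
    K=c["camera_matrix"];E=c["extrinsics"];p=np.atleast_2d(P)@E[:3,:3].T+E[:3,3]
    return np.c_[K[0,0]*p[:,0]/-p[:,2]+K[0,2],K[1,1]*-p[:,1]/-p[:,2]+K[1,2]]
def fit(model,world):
    "2D rigid: world=R model+t ; returns t,yaw,residual"
    m=np.array(model,float);w=np.array(world)[:,:2]
    a=m-m.mean(0);b=w-w.mean(0)
    th=np.arctan2((a[:,0]*b[:,1]-a[:,1]*b[:,0]).sum(),(a*b).sum())
    r=np.array([[np.cos(th),-np.sin(th)],[np.sin(th),np.cos(th)]])
    t=w.mean(0)-r@m.mean(0); return t,th,np.linalg.norm(m@r.T+t-w,axis=1)
def tomove(o,p,Rt):
    "from obs to TCP p, rotation Rt: row numbers"
    R0=R.from_quat(o["tool_rot"]); return np.r_[R0.inv().apply(p-o["position"])/0.04,(R0.inv()*Rt).as_rotvec()]
def down(yaw_x): # tool z down, tool x at world angle yaw_x
    c,s=np.cos(yaw_x),np.sin(yaw_x)
    return R.from_matrix(np.array([[c,s,0],[s,-c,0],[0,0,-1]]))
E
python3 - <<'E'
from h import *
c=pickle.load(open("pics/top0.pkl","rb"))
f=lambda P,s,o:(np.array(P)+.5)/s-.5+np.array(o)
b=f([(22,270),(57,342),(252,238),(217,172)],4,(205,140))
# blade: +x rear; +y is left of +x (image up => +y = up-right..)
print("blade",fit([(-.06,.022),(-.06,-.022),(.06,-.022),(.06,.022)],ray(c,b,.004)))
d=f([(342,157),(375,325),(770,247),(735,77)],4,(205,140))
print("lev",fit([(-.11,.05),(-.11,-.05),(.11,-.05),(.11,.05)],ray(c,d,.016)))
print("bed front corners",ray(c,f([(497,178),(507,230)],4,(205,140)),.046))
for n,p,z in [("soap",(327,250),.03),("blue",(260,131),.07),("red",(281,137),.07),("grip",(438,157),.17)]: print(n,ray(c,p,z))
s=pickle.load(open("pics/scene0.pkl","rb"))
print(ray(s,f([(17,525),(107,557),(227,345),(137,325)],4,(215,180)),.004))
print(fit([(-.06,.022),(-.06,-.022),(.06,-.022),(.06,.022)],ray(s,f([(17,525),(107,557),(227,345),(137,325)],4,(215,180)),.004)))
E
```

```text
blade (array([0.5139407 , 0.38654185]), np.float64(-1.092622732169199), array([0.00137819, 0.00084103, 0.00161635, 0.00174487]))
lev (array([0.53945745, 0.15950194]), np.float64(-1.3828487569406844), array([0.00391691, 0.00343658, 0.00355137, 0.00207244]))
bed front corners [[0.54638993 0.19231726 0.046     ]
 [0.51880591 0.18752573 0.046     ]]
soap [[0.41011063 0.19778531 0.03      ]]
blue [[0.65493516 0.33387656 0.07      ]]
red [[0.64173016 0.29048816 0.07      ]]
grip [[ 0.57057395 -0.00327248  0.17      ]]
[[0.50368988 0.45081871 0.004     ]
 [0.46458306 0.43226068 0.004     ]
 [0.52125842 0.32350336 0.004     ]
 [0.55982868 0.34668144 0.004     ]]
(array([0.51234001, 0.38831605]), np.float64(-1.0828298439041335), array([0.00081028, 0.00127657, 0.00151729, 0.00105097]))
```

```bash
python3 - <<'E'
from h import *
from rig import *
o=get_obs()
for p,y in [((.5,-.25,.46),1.15),((.513,.387,.36),2.054)]: print(tomove(o,np.array(p),down(y)).round(3))
E
```

```text
[ 1.0602e+01 -6.5160e+00 -1.3870e+00 -2.0000e-03 -1.0000e-03 -9.0400e-01]
[ 1.4791e+01 -2.1878e+01  1.1450e+00 -1.0000e-03 -2.0000e-03 -1.8080e+00]
```

Call:
{"name": "move_arm", "arguments": {
  "commands": [
    [[10.6, -6.5, -1.4, 0, 0, -0.9], [10.6, -6.5, -1.4, 0, 0, -0.9], [10.6, -6.5, -1.4, 0, 0, -0.9], [10.6, -6.5, -1.4, 0, 0, -0.9], [10.6, -6.5, -1.4, 0, 0, -0.9], [10.6, -6.5, -1.4, 0, 0, -0.9], [10.6, -6.5, -1.4, 0, 0, -0.9], [10.6, -6.5, -1.4, 0, 0, -0.9], [12.7, -14, 0, 0, 0, -1.4], [14.8, -21.9, 1.1, 0, 0, -1.81], [14.8, -21.9, 1.1, 0, 0, -1.81], [14.8, -21.9, 1.1, 0, 0, -1.81]]
  ],
  "claw": -1
}}

```text
time: 1.6
position: [0.5049, -0.0025, 0.4206]
tool_rot: [0.581, 0.814, -0.0, -0.0]
ft_force: [0.4, 0.1, -0.5]
grip_width: 0.0873
grip_force: 0.0
```

```bash
python3 - <<'E'
from h import *
from rig import *
o=get_obs(); print(o["time"],o["q"])
print(tomove(o,np.array((.513,.387,.36)),down(2.054)).round(3))
E
```

```text
1.6 [-2.26588886e-01  3.45698227e-01  1.71006397e+00  1.21285038e-04
  1.08610593e+00 -5.57489150e-01]
[ 9.143  3.355  1.517 -0.    -0.    -0.152]
```

Call:
{"name": "move_arm", "arguments": {
  "commands": [
    [[5, 1.8, 0, 0, 0, -0.1], [5, 1.8, 0, 0, 0, -0.1], [5, 1.8, 0, 0, 0, -0.1], [9.15, 3.35, 1.5, 0, 0, -0.15], [9.15, 3.35, 1.5, 0, 0, -0.15], [9.15, 3.35, 1.5, 0, 0, -0.15], [9.15, 3.35, 1.5, 0, 0, -0.15], [9.15, 3.35, 1.5, 0, 0, -0.15], [9.15, 3.35, 1.5, 0, 0, -0.15]]
  ]
}}

```text
time: 2.72
position: [0.5156, 0.3839, 0.3614]
tool_rot: [0.521, 0.853, -0.0, 0.0]
ft_force: [-0.4, -1.1, 0.4]
grip_width: 0.0873
grip_force: 0.0
```

```bash
python3 - <<'E'
from h import *
from rig import *
o=get_obs(); print(o["time"],o["position"],R.from_quat(o["tool_rot"]).as_matrix()[:,0])
c=camera("wrist"); pickle.dump((c,o),open("pics/w1.pkl","wb")); cv2.imwrite("pics/w1.png",c["pixels"])
print(c["camera_matrix"],c["extrinsics"])
E
```

```text
2.725 [0.51555391 0.38388849 0.36136362] [-4.56460728e-01  8.89743243e-01 -7.52122645e-04]
[[288.9255967    0.         316.15133707]
 [  0.         288.9255967  202.56177988]
 [  0.           0.           1.        ]] [[ 0.88981733  0.45631344 -0.00178078 -0.63400731]
 [-0.43912521  0.85522591 -0.27524116 -0.07890026]
 [-0.12407327  0.24569634  0.96137357 -0.38079429]
 [ 0.          0.          0.          1.        ]]
```

View pics/w1.png

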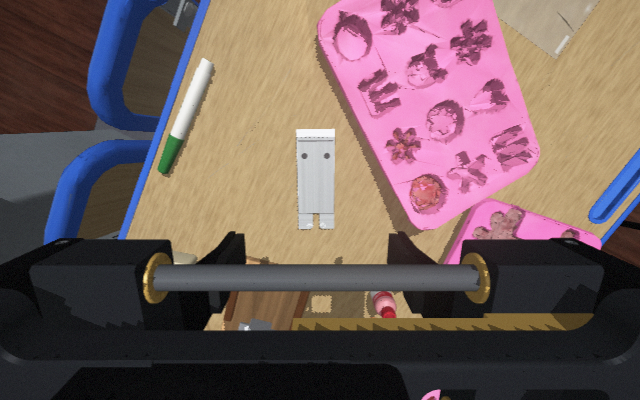

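The wrist view shows the blade at (297–335, 129–229), between the fingers, with its notch towards the gripper. I'll fit it by its low saturation.

```bash
cat >> h.py <<'E'
def blade_fit(c,box,z,sat=45):
    x0,y0,x1,y1=box; s=4
    im=cv2.resize(c["pixels"][y0:y1,x0:x1],None,fx=s,fy=s,interpolation=cv2.INTER_CUBIC)
    h=cv2.cvtColor(im,cv2.COLOR_BGR2HSV); m=((h[...,1]<sat)&(h[...,2]>90)).astype(np.uint8)
    n,l,st,_=cv2.connectedComponentsWithStats(m); k=1+st[1:,4].argmax()
    ct=max(cv2.findContours((l==k).astype(np.uint8),0,cv2.CHAIN_APPROX_NONE)[0],key=len)[:,0]
    P=ray(c,(ct+.5)/s-.5+[x0,y0],z)[:,:2]
    return cv2.minAreaRect((P*1000).astype(np.float32)),m,im
E
python3 - <<'E'
from h import *
c,o=pickle.load(open("pics/w1.pkl","rb"))
for s in (35,45,60):
    r,m,im=blade_fit(c,(280,115,350,240),.004,s); print(s,r)
    r,m,im=blade_fit(pickle.load(open("pics/top0.pkl","rb")),(205,175,272,228),.004,s); print("top",r)
E
```

```text
35 ((512.8485107421875, 387.08062744140625), (44.87335205078125, 121.61066436767578), 27.6076602935791)
top ((513.5490112304688, 387.29168701171875), (45.57854461669922, 121.83235168457031), 27.463937759399414)
45 ((512.9765625, 387.07183837890625), (45.15467834472656, 121.79098510742188), 27.65876007080078)
top ((513.6723022460938, 387.24346923828125), (46.32233428955078, 122.55186462402344), 27.474529266357422)
60 ((512.8573608398438, 387.106689453125), (45.68219757080078, 122.2642593383789), 27.79930877685547)
top ((513.5946655273438, 387.3475646972656), (47.35246276855469, 123.73831939697266), 27.529850006103516)
```

```bash
python3 - <<'E'
from h import *
from rig import *
o=get_obs()
print(tomove(o,np.array((.513,.3870,.1835)),down(2.0525)).round(3))
E
```

```text
[ 1.080e-01 -2.200e-02  4.454e+00 -0.000e+00  1.000e-03 -8.000e-03]
```

Call:
{"name": "move_arm", "arguments": {
  "commands": [
    [[0.05, 0, 1.5, 0, 0, -0.008], [0.1, -0.02, 3, 0, 0, -0.008], [0.1, -0.02, 4, 0, 0, -0.008], [0.1, -0.02, 4.3, 0, 0, -0.008], [0.1, -0.02, 4.4, 0, 0, -0.008], [0.1, -0.02, 4.43, 0, 0, -0.008], [0.1, -0.02, 4.43, 0, 0, -0.008], [0.1, -0.02, 4.43, 0, 0, -0.008]]
  ]
}}

```text
time: 3.78
position: [0.5131, 0.3887, 0.1852]
tool_rot: [0.517, 0.856, 0.001, 0.001]
ft_force: [0.3, -0.2, -0.1]
grip_width: 0.0869
grip_force: 0.0
```

```bash
python3 - <<'E'
from h import *
from rig import *
o=get_obs(); print(o["position"],o["ft_force"])
print(tomove(o,np.array((.513,.3870,.1835)),down(2.0525)).round(3))
E
```

```text
[0.51309843 0.38865413 0.18517425] [ 0.26407886 -0.16573175 -0.12343198]
[-0.035 -0.021  0.042  0.002 -0.     0.001]
```

Call:
{"name": "move_arm", "arguments": {
  "commands": [
    [[0, 0, 0.05, 0, 0, 0], [0, 0, 0.05, 0, 0, 0]]
  ]
}}

```text
time: 4.03
position: [0.513, 0.3886, 0.1827]
tool_rot: [0.517, 0.856, 0.0, 0.0]
ft_force: [0.2, -1.1, 4.3]
grip_width: 0.087
grip_force: 2.2
```

Call:
{"name": "move_arm", "arguments": {
  "commands": [
    [[0, 0, 0, 0, 0, 0], [0, 0, 0, 0, 0, 0], [0, 0, 0, 0, 0, 0], [0, 0, 0, 0, 0, 0], [0, 0, 0, 0, 0, 0], [0, 0, 0, 0, 0, 0]]
  ],
  "claw": 1,
  "squeeze": 30
}}

```text
time: 4.78
position: [0.5128, 0.3885, 0.1826]
tool_rot: [0.517, 0.856, 0.0, 0.0]
ft_force: [-1.2, -1.5, 4.6]
grip_width: 0.0435
grip_force: 30.7
```

```bash
cat >> h.py <<'E'
def lev(L,x,y,z):
    t,th=L; return np.array([t[0]+x*np.cos(th)-y*np.sin(th),t[1]+x*np.sin(th)+y*np.cos(th),z])
E
python3 - <<'E'
from h import *
from rig import *
o=get_obs(); L=((.5395,.1595),-1.383)
p=o["position"]+[0,0,.15]
print(tomove(o,p,down(2.05)).round(3),tomove(o,lev(L,.03,-.09,.33),down(1.7586)).round(3),lev(L,.03,-.09,.33))
E
```

```text
[ 0.00e+00  1.00e-03 -3.75e+00  0.00e+00 -0.00e+00  4.00e-03] [-5.442 -4.438 -3.686  0.    -0.     0.295] [0.45668321 0.11322496 0.33      ]
```

Call:
{"name": "move_arm", "arguments": {
  "commands": [
    [[0, 0, -0.7, 0, 0, 0], [0, 0, -2, 0, 0, 0], [0, 0, -3.5, 0, 0, 0], [-1.2, -1, -3.7, 0, 0, 0.1], [-2.4, -2, -3.7, 0, 0, 0.2], [-3.6, -3, -3.7, 0, 0, 0.295], [-4.8, -4, -3.7, 0, 0, 0.295], [-5.44, -4.44, -3.7, 0, 0, 0.295], [-5.44, -4.44, -3.7, 0, 0, 0.295], [-5.44, -4.44, -3.7, 0, 0, 0.295], [-5.44, -4.44, -3.7, 0, 0, 0.295]]
  ]
}}

```text
time: 6.15
position: [0.4567, 0.1142, 0.3298]
tool_rot: [0.637, 0.771, 0.0, -0.0]
ft_force: [-0.4, 0.0, -2.0]
grip_width: 0.0434
grip_force: 30.0
```

```bash
python3 - <<'E'
from h import *
from rig import *
o=get_obs(); print(o["time"],o["position"],o["ft_force"],o["grip_width"])
c=camera("wrist"); pickle.dump((c,o),open("pics/w2.pkl","wb"))
L=((.5395,.1595),-1.383)
u=proj(c,[lev(L,.043,0,.046)])[0]; print(u,proj(c,[lev(L,-.03,0.014,.046),lev(L,-.03,-0.014,.046)]))
x0,y0=260,120
cv2.imwrite("pics/w2.png",cv2.resize(c["pixels"][y0:y0+150,x0:x0+200],None,fx=4,fy=4,interpolation=cv2.INTER_CUBIC))
E
```

```text
6.15 [0.45670253 0.11418139 0.32979802] [-0.40213632  0.04465194 -1.96556187] 0.04335413261620991
[408.14327677 215.2206872 ] [[430.94225302 138.15027734]
 [399.79697548 138.09907972]]
```

View pics/w2.png

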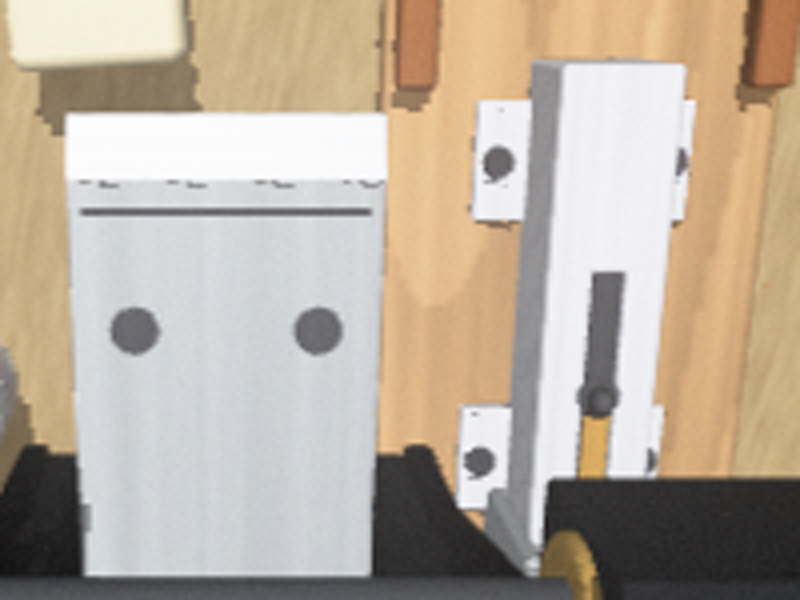

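The enlarged wrist view shows the pin's dark round top at crop (599,397), the bed's front corners at (565,62) and (686,64), and the blade's bevel corners at (66,115) and (386,115). I'll fit the edges numerically.

```bash
cat >> h.py <<'E'
def edges(g,rows,lo,hi):
    "subpixel strongest gradient column per row in [lo(r),hi(r)]"
    out=[]
    for r in rows:
        a,b=int(lo(r)),int(hi(r)); d=np.abs(np.diff(g[r,a:b].astype(float))); k=d.argmax()
        w=d[max(0,k-1):k+2]; out.append((a+max(0,k-1)+(w*np.arange(len(w))).sum()/w.sum()+.5,r))
    return np.array(out)
E
python3 - <<'E'
from h import *
c,o=pickle.load(open("pics/w2.pkl","rb")); im=c["pixels"]; g=im[...,0] # blue: metal vs wood
cx=lambda u,v:((u+.5)/4-.5+260,(v+.5)/4-.5+120)
def line(p0,p1,z,w=5):
    a,b=cx(*p0),cx(*p1); f=lambda r:a[0]+(b[0]-a[0])*(r-a[1])/(b[1]-a[1])
    e=edges(g,range(int(a[1])+1,int(b[1])),lambda r:f(r)-w,lambda r:f(r)+w+1)
    P=ray(c,e,z)[:,:2]
    vx,vy,x,y=cv2.fitLine((P*1000).astype(np.float32),cv2.DIST_HUBER,0,.01,.01).ravel()
    if vy>0: vx,vy=-vx,-vy
    n=np.array([-vy,vx]); res=(P*1000-[x,y])@n
    return np.arctan2(vy,vx),np.array([x,y]),np.std(res)
zb=o["position"][2]-.1826+.005
A=line((564,80),(540,440),.046); B=line((685,80),(653,440),.046)
C=line((67,130),(81,440),zb); D=line((386,130),(375,440),zb)
for n,q in zip("ABCD",(A,B,C,D)): print(n,q)
pin=ray(c,[cx(599,395)],.0530)[0]*1000; print("pin",pin)
def lat(a,b,p):
    th=(a[0]+b[0])/2; n=np.array([-np.sin(th),np.cos(th)]); return th,(p-a[1])@n,(p-b[1])@n
print("bed: yaw, pin dist to each edge",lat(A,B,pin[:2]))
f=ray(c,[cx(565,62),cx(686,64)],.046)*1000; th=(A[0]+B[0])/2; print("pin from front, minus 30:",(pin[:2]-f[:,:2].mean(0))@[np.cos(th),np.sin(th)]-30, f)
tcp=o["position"][:2]*1000; print("blade",lat(C,D,tcp), "tool yaw",R.from_quat(o["tool_rot"]).as_matrix()[:,0])
fb=ray(c,[cx(66,114),cx(386,114)],zb-.003)*1000; t2=(C[0]+D[0])/2; print("tcp from blade front",(tcp-fb[:,:2].mean(0))@[np.cos(t2),np.sin(t2)])
E
```

```text
A (np.float32(-1.3772546), array([528.6769 , 144.45502], dtype=float32), np.float64(0.08205190595845031))
B (np.float32(-1.3862303), array([554.5301 , 158.82338], dtype=float32), np.float64(1.3608953312925325))
C (np.float32(-1.3806609), array([428.4333 , 148.16806], dtype=float32), np.float64(0.3047531590848969))
D (np.float32(-1.3845524), array([471.72647, 156.68823], dtype=float32), np.float64(0.5485391091499294))
pin [546.79358893 116.29297254  53.        ]
bed: yaw, pin dist to each edge (np.float32(-1.3817425), np.float64(12.501430338810657), np.float64(-15.591382499241284))
pin from front, minus 30: 46.218825795217256 [[520.40016076 189.06222834  46.        ]
 [547.15986032 193.74669025  46.        ]]
blade (np.float32(-1.3826066), np.float64(21.41187570028994), np.float64(-22.710905373693848)) tool yaw [-1.88429769e-01  9.82086648e-01  1.95326019e-04]
tcp from blade front 59.56071202343318
```

```bash
python3 - <<'E'
from h import *
from rig import *
o=get_obs()
for z in (.27,.2315): print(tomove(o,np.array((.5347,.1830,z)),down(np.pi-1.380)).round(3))
print(R.from_quat(o["tool_rot"]).as_matrix().round(4))
E
```

```text
[ 1.321e+00  2.240e+00  1.496e+00  0.000e+00 -0.000e+00 -1.000e-03]
[ 1.321e+00  2.240e+00  2.458e+00  0.000e+00 -0.000e+00 -1.000e-03]
[[-1.886e-01  9.821e-01  1.000e-04]
 [ 9.821e-01  1.886e-01  2.000e-04]
 [ 1.000e-04  1.000e-04 -1.000e+00]]
```

Call:
{"name": "move_arm", "arguments": {
  "commands": [
    [[0.8, 1.2, 0, 0, 0, 0], [1.32, 2.24, 0.8, 0, 0, 0], [1.32, 2.24, 1.5, 0, 0, 0], [1.32, 2.24, 2, 0, 0, 0], [1.32, 2.24, 2.3, 0, 0, 0], [1.32, 2.24, 2.46, 0, 0, 0], [1.32, 2.24, 2.46, 0, 0, 0], [1.32, 2.24, 2.46, 0, 0, 0]]
  ]
}}

```text
time: 7.2
position: [0.5351, 0.1818, 0.2323]
tool_rot: [0.638, 0.77, 0.001, 0.001]
ft_force: [-0.3, 0.1, -2.2]
grip_width: 0.0431
grip_force: 30.0
```

```bash
python3 - <<'E'
from h import *
from rig import *
o=get_obs(); print(o["time"],o["position"],o["ft_force"],o["moment"])
print(tomove(o,np.array((.5347,.1830,.2290)),down(np.pi-1.380)).round(3))
a=camera("top"); b=camera("scene"); pickle.dump((a,b,o),open("pics/t3.pkl","wb"))
f=lambda c,x,y,w,h:cv2.resize(c["pixels"][y:y+h,x:x+w],None,fx=4,fy=4,interpolation=cv2.INTER_CUBIC)
cv2.imwrite("pics/t3.png",np.vstack([f(a,310,150,150,65),f(b,270,150,150,80)]))
E
```

```text
7.2 [0.53506474 0.1818475  0.23230233] [-0.25392388  0.05554208 -2.23544529] [ 0.02282971 -0.07625826 -0.0297035 ]
[ 0.03  -0.004  0.083  0.002  0.    -0.003]
```

View pics/t3.png

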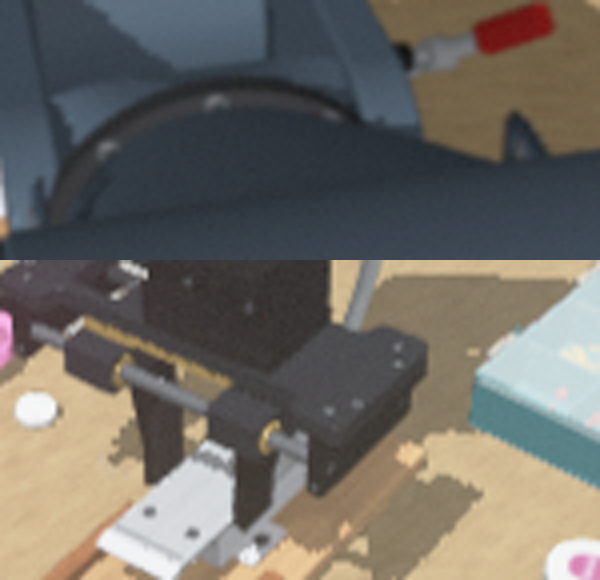

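The top view is hidden by the arm. The scene crop shows the blade held level above the bed. I'll lower it and feel for the bed.

Call:
{"name": "move_arm", "arguments": {
  "commands": [
    [[0, 0, 0.05, 0, 0, 0], [0, 0, 0.08, 0, 0, 0], [0, 0, 0.08, 0, 0, 0], [0, 0, 0.08, 0, 0, 0]]
  ]
}}

```text
time: 7.8
position: [0.5348, 0.1818, 0.2286]
tool_rot: [0.638, 0.77, 0.0, 0.0]
ft_force: [-0.4, 0.0, 2.3]
grip_width: 0.0433
grip_force: 30.0
```

Call:
{"name": "move_arm", "arguments": {
  "commands": [
    [[0, 0, -0.01, 0, 0, 0], [-0.04, 0, -0.01, 0, 0, 0], [-0.08, 0, -0.01, 0, 0, 0], [-0.12, 0, -0.01, 0, 0, 0], [-0.12, 0, -0.01, 0, 0, 0]]
  ],
  "squeeze": 6
}}

```text
time: 8.43
position: [0.5357, 0.1769, 0.2287]
tool_rot: [0.638, 0.77, -0.0, 0.0]
ft_force: [0.3, -0.4, -1.0]
grip_width: 0.0438
grip_force: 6.0
```

Call:
{"name": "move_arm", "arguments": {
  "commands": [
    [[-0.03, 0, 0, 0, 0, 0], [-0.06, 0, 0, 0, 0, 0], [-0.06, 0, 0, 0, 0, 0]]
  ]
}}

```text
time: 8.8
position: [0.5361, 0.1746, 0.2286]
tool_rot: [0.638, 0.77, -0.0, -0.0]
ft_force: [0.8, 0.0, -2.0]
grip_width: 0.0437
grip_force: 6.0
```

Call:
{"name": "move_arm", "arguments": {
  "commands": [
    [[-0.03, 0, 0, 0, 0, 0], [-0.06, 0, 0, 0, 0, 0], [-0.09, 0, 0, 0, 0, 0], [-0.09, 0, 0, 0, 0, 0]]
  ]
}}

```text
time: 9.3
position: [0.5368, 0.1711, 0.2287]
tool_rot: [0.638, 0.77, 0.0, -0.0]
ft_force: [-0.3, -0.2, -1.5]
grip_width: 0.0439
grip_force: 6.0
```

Call:
{"name": "move_arm", "arguments": {
  "commands": [
    [[-0.04, 0, 0, 0, 0, 0], [-0.08, 0, 0, 0, 0, 0], [-0.12, 0, 0, 0, 0, 0], [-0.15, 0, 0, 0, 0, 0], [-0.15, 0, 0, 0, 0, 0]]
  ]
}}

```text
time: 9.93
position: [0.5379, 0.1652, 0.2287]
tool_rot: [0.638, 0.77, 0.0, 0.0]
ft_force: [-1.3, -0.9, -1.1]
grip_width: 0.0437
grip_force: 6.0
```

Call:
{"name": "move_arm", "arguments": {
  "commands": [
    [[-0.02, 0, 0, 0, 0, 0], [-0.04, 0, 0, 0, 0, 0], [-0.04, 0, 0, 0, 0, 0]]
  ]
}}

```text
time: 10.3
position: [0.5382, 0.1637, 0.2287]
tool_rot: [0.638, 0.77, 0.0, -0.0]
ft_force: [-0.1, 0.4, -1.4]
grip_width: 0.044
grip_force: 6.0
```

Call:
{"name": "move_arm", "arguments": {
  "commands": [
    [[-0.03, 0, 0, 0, 0, 0], [-0.05, 0, 0, 0, 0, 0], [-0.05, 0, 0, 0, 0, 0]]
  ]
}}

```text
time: 10.68
position: [0.5386, 0.1617, 0.2287]
tool_rot: [0.638, 0.77, 0.0, -0.0]
ft_force: [-0.3, -1.2, -1.2]
grip_width: 0.0439
grip_force: 6.0
```

Call:
{"name": "move_arm", "arguments": {
  "commands": [
    [[-0.02, 0, 0, 0, 0, 0], [-0.04, 0, 0, 0, 0, 0], [-0.04, 0, 0, 0, 0, 0]]
  ]
}}

```text
time: 11.05
position: [0.5389, 0.1601, 0.2287]
tool_rot: [0.638, 0.77, 0.0, -0.0]
ft_force: [-0.3, -0.8, -1.4]
grip_width: 0.0441
grip_force: 6.0
```

Call:
{"name": "move_arm", "arguments": {
  "commands": [
    [[-0.02, 0, 0, 0, 0, 0], [-0.03, 0, 0, 0, 0, 0], [-0.03, 0, 0, 0, 0, 0]]
  ]
}}

```text
time: 11.42
position: [0.5391, 0.159, 0.2287]
tool_rot: [0.638, 0.77, 0.0, 0.0]
ft_force: [-0.7, -0.6, -1.7]
grip_width: 0.0435
grip_force: 6.0
```

Call:
{"name": "move_arm", "arguments": {
  "commands": [
    [[-0.02, 0, 0, 0, 0, 0], [-0.03, 0, 0, 0, 0, 0], [-0.03, 0, 0, 0, 0, 0]]
  ]
}}

```text
time: 11.8
position: [0.5393, 0.1578, 0.2287]
tool_rot: [0.638, 0.77, 0.0, 0.0]
ft_force: [0.0, -0.0, -1.0]
grip_width: 0.0441
grip_force: 6.0
```

Call:
{"name": "move_arm", "arguments": {
  "commands": [
    [[-0.02, 0, 0, 0, 0, 0], [-0.03, 0, 0, 0, 0, 0], [-0.03, 0, 0, 0, 0, 0]]
  ]
}}

```text
time: 12.18
position: [0.5395, 0.1569, 0.2287]
tool_rot: [0.638, 0.77, 0.0, -0.0]
ft_force: [0.3, 1.3, -1.7]
grip_width: 0.0439
grip_force: 6.0
```

Call:
{"name": "move_arm", "arguments": {
  "commands": [
    [[-0.01, 0, 0, 0, 0, 0], [-0.02, 0, 0, 0, 0, 0], [-0.02, 0, 0, 0, 0, 0]]
  ]
}}

```text
time: 12.55
position: [0.5395, 0.1565, 0.2287]
tool_rot: [0.638, 0.77, 0.0, -0.0]
ft_force: [-0.0, 4.5, -1.3]
grip_width: 0.0441
grip_force: 6.0
```

Call:
{"name": "move_arm", "arguments": {
  "commands": [
    [[0, 0, 0.01, 0, 0, 0], [0, 0, 0.01, 0, 0, 0]]
  ]
}}

```text
time: 12.8
position: [0.5395, 0.1565, 0.2286]
tool_rot: [0.638, 0.77, 0.0, -0.0]
ft_force: [-1.7, 5.1, 0.3]
grip_width: 0.0443
grip_force: 6.0
```

Call:
{"name": "move_arm", "arguments": {
  "commands": [
    [[0, 0, 0.01, 0, 0, 0], [0, 0, 0, 0, 0, 0], [0, 0, 0, 0, 0, 0], [0, 0, -0.5, 0, 0, 0], [0, 0, -1.5, 0, 0, 0], [0.8, 0, -3, 0, 0, 0], [2, 0, -4, 0, 0, 0], [2, 0, -4, 0, 0, 0], [2, 0, -4, 0, 0, 0]]
  ],
  "claw": -0.5
}}

```text
time: 13.92
position: [0.5243, 0.2344, 0.3881]
tool_rot: [0.637, 0.771, -0.0, 0.0]
ft_force: [0.4, -0.3, -0.7]
grip_width: 0.0654
grip_force: 0.0
```

```bash
python3 - <<'E'
from h import *
from rig import *
o=get_obs(); print(o["time"],o["position"],o["q"])
c=camera("wrist"); pickle.dump((c,o),open("pics/w4.pkl","wb"))
s=camera("scene"); pickle.dump(s,open("pics/s4.pkl","wb"))
a=cv2.resize(c["pixels"][100:250,210:410],None,fx=4,fy=4,interpolation=cv2.INTER_CUBIC)
cv2.imwrite("pics/w4.png",a)
E
```

```text
13.925 [0.52428687 0.2343575  0.38805286] [ 2.26012795e-01  4.79408308e-01  1.57995172e+00 -8.45471831e-04
  1.08277577e+00  3.73999724e-02]
```

View pics/w4.png

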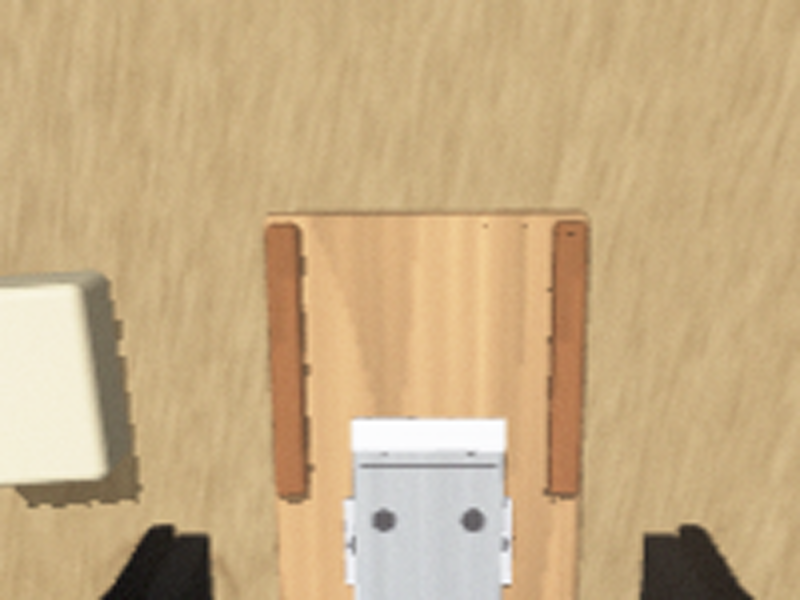

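The crop shows the blade lying square on the bed, parallel to the deck guides, with its front edge at crop row 420. Next I'll locate the red grip by triangulation from the first images.

```bash
python3 - <<'E'
from h import *
a=pickle.load(open("pics/top0.pkl","rb"));b=pickle.load(open("pics/scene0.pkl","rb"))
def red(c,x0,y0,x1,y1):
    h=cv2.cvtColor(c["pixels"],cv2.COLOR_BGR2HSV);m=np.zeros(h.shape[:2],bool);m[y0:y1,x0:x1]=True
    m&=((h[...,0]<8)|(h[...,0]>170))&(h[...,1]>150)&(h[...,2]>70); y,x=np.nonzero(m); r=cv2.minAreaRect(np.c_[x,y].astype(np.float32)); 
    return np.array(r[0]),r,m.sum()
pa,ra,na=red(a,410,140,470,175); pb,rb,nb=red(b,360,100,390,130); print(ra,na,rb,nb)
def cr(c,p):
    q=ray(c,p,0)[0];E=c["extrinsics"];o=-E[:3,:3].T@E[:3,3];d=q-o;return o,d/np.linalg.norm(d)
o1,d1=cr(a,pa);o2,d2=cr(b,pb)
s=np.linalg.lstsq(np.c_[d1,-d2],o2-o1,rcond=None)[0]; P1=o1+d1*s[0];P2=o2+d2*s[1];G=(P1+P2)/2
print("grip",G,"gap",np.linalg.norm(P1-P2))
t=np.array([.5388,.1615]);th=-1.380;d=G[:2]-t;x=d@[np.cos(th),np.sin(th)];y=d@[-np.sin(th),np.cos(th)]
print("lev",x,y,G[2],"r",np.hypot(x-.098,G[2]-.066),"angle",np.arctan2(G[2]-.066,-(x-.098))-np.arctan2(.0275,.119))
E
```

```text
((427.8623962402344, 152.96621704101562), (38.7130012512207, 15.491458892822266), 20.136302947998047) 157 ((375.6000061035156, 115.30000305175781), (6.7082037925720215, 15.205260276794434), 26.56505012512207) 101
grip [0.57034506 0.01153358 0.17545302] gap 0.01615885584750499
lev 0.15322729066390478 0.00253286875192019 0.17545301749077968 r 0.1225969684450327 angle 1.8109917935883135
```

```bash
cat >> h.py <<'E'
L=((.5388,.1610),-1.380)
A0=np.arctan2(.0275,.119)
def grip(a,r=.1221):
    return lev(L,.098-r*np.cos(a+A0),0,.066+r*np.sin(a+A0))
E
python3 - <<'E'
from h import *
from rig import *
a=pickle.load(open("pics/top0.pkl","rb"));b=pickle.load(open("pics/scene0.pkl","rb"))
def red(c,x0,y0,x1,y1):
    h=cv2.cvtColor(c["pixels"],cv2.COLOR_BGR2HSV);m=np.zeros(h.shape[:2],bool);m[y0:y1,x0:x1]=True
    m&=((h[...,0]<8)|(h[...,0]>170))&(h[...,1]>130)&(h[...,2]>60); y,x=np.nonzero(m); return np.array(cv2.minAreaRect(np.c_[x,y].astype(np.float32))[0])
pa=red(a,424,147,452,167);pb=red(b,362,104,388,128);print(pa,pb)
for t in np.arange(1.7,2.15,.05): print(round(t,2),grip(t).round(3),(proj(a,grip(t))[0]-pa).round(1),(proj(b,grip(t))[0]-pb).round(1))
o=get_obs(); print(o["position"])
E
```

```text
[437.85006714 156.55001831] [375.90002441 115.19999695]
1.7 [0.565 0.023 0.18 ] [-12.6   1.9] [-6.2  0.4]
1.75 [0.567 0.017 0.178] [-9.9  1.6] [-4.8  0.2]
1.8 [0.568 0.012 0.176] [-7.3  1.3] [-3.4  0.1]
1.85 [0.569 0.007 0.173] [-4.8  1.2] [-2.1  0.2]
1.9 [0.57  0.001 0.17 ] [-2.5  1. ] [-0.9  0.5]
1.95 [ 0.571 -0.004  0.166] [-0.3  1. ] [0.3 0.9]
2.0 [ 0.572 -0.008  0.163] [1.8 0.9] [1.4 1.4]
2.05 [ 0.572 -0.013  0.159] [3.7 1. ] [2.4 2.1]
2.1 [ 0.573 -0.017  0.155] [5.4 1. ] [3.4 2.9]
[0.52439805 0.23348431 0.386717  ]
```

```bash
python3 - <<'E'
from h import *
from rig import *
o=get_obs()
print(tomove(o,np.array((.572,-.003,.40)),down(np.pi-1.380)).round(3))
E
```

```text
[-6.031e+00  6.700e-02 -3.280e-01 -4.000e-03  1.000e-03 -4.000e-03]
```

Call:
{"name": "move_arm", "arguments": {
  "commands": [
    [[-1, 0, -0.8, 0, 0, 0], [-2.2, 0.07, -0.8, 0, 0, 0], [-3.6, 0.07, -0.8, 0, 0, 0], [-5, 0.07, -0.6, 0, 0, 0], [-6.03, 0.07, -0.33, 0, 0, 0], [-6.03, 0.07, -0.33, 0, 0, 0], [-6.03, 0.07, -0.33, 0, 0, 0], [-6.03, 0.07, -0.33, 0, 0, 0]]
  ]
}}

```text
time: 15.02
position: [0.5722, -0.0011, 0.4012]
tool_rot: [0.637, 0.771, -0.0, -0.001]
ft_force: [-0.8, 1.3, -0.3]
grip_width: 0.0653
grip_force: 0.0
```

```bash
python3 - <<'E'
from h import *
from rig import *
o=get_obs(); print(o["time"],o["position"],o["q"])
c=camera("wrist"); pickle.dump((c,o),open("pics/w5.pkl","wb"))
cv2.imwrite("pics/w5.png",cv2.resize(c["pixels"][100:300,220:420],None,fx=3,fy=3,interpolation=cv2.INTER_CUBIC))
E
```

```text
15.025 [ 0.57223413 -0.00107756  0.40124679] [-1.97155570e-01  4.60670073e-01  1.57099581e+00  2.98698282e-04
  1.11093123e+00 -3.86313243e-01]
```

View pics/w5.png

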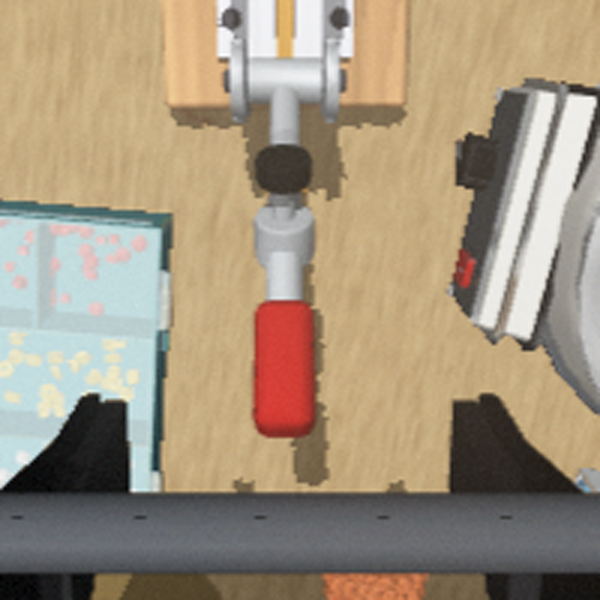

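The red grip is at crop (284,370), centred between the fingers. The upper part of this picture should show the notch and pin.

```bash
python3 - <<'E'
from h import *
c,o=pickle.load(open("pics/w5.pkl","rb"))
print(ray(c,[(314.5,223)],.170),grip(1.945), o["position"])
print(tomove(o,np.r_[grip(1.945)[:2],.332],down(np.pi-1.38)).round(3))
cv2.imwrite("pics/w6.png",cv2.resize(c["pixels"][0:110,260:370],None,fx=5,fy=5,interpolation=cv2.INTER_CUBIC))
E
```

```text
[[ 0.57196866 -0.00405037  0.17      ]] [ 0.57048419 -0.00304292  0.16668312] [ 0.57223413 -0.00107756  0.40124679]
[-4.100e-02 -5.100e-02  1.731e+00 -1.000e-03 -1.000e-03 -2.000e-03]
```

View pics/w6.png

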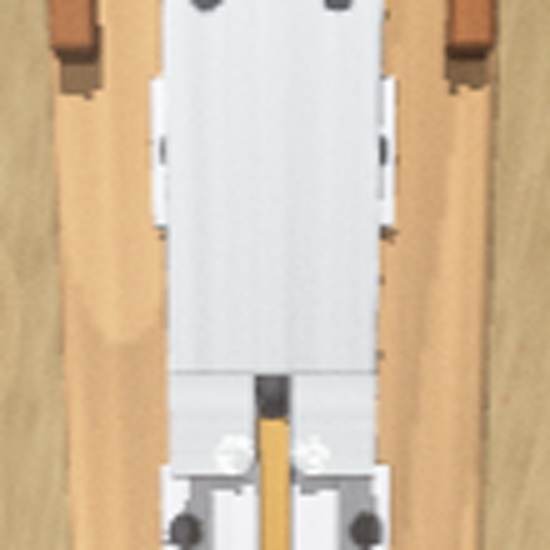

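The notch is on the pin at (272,395) and the blade is square. Now the hold-down grip.

Call:
{"name": "move_arm", "arguments": {
  "commands": [
    [[0.05, -0.02, 0.9, 0, 0, 0], [0.06, -0.02, 1.5, 0, 0, 0], [0.06, -0.02, 1.73, 0, 0, 0], [0.06, -0.02, 1.73, 0, 0, 0]]
  ]
}}

```text
time: 15.58
position: [0.5714, 0.0009, 0.3323]
tool_rot: [0.637, 0.771, -0.0, -0.0]
ft_force: [-0.2, 0.2, 0.3]
grip_width: 0.0655
grip_force: 0.0
```

Call:
{"name": "move_arm", "arguments": {
  "commands": [
    [[0, 0, 0, 0, 0, 0], [0, 0, 0, 0, 0, 0], [0, 0, 0, 0, 0, 0], [0, 0, 0, 0, 0, 0], [0, 0, 0, 0, 0, 0]]
  ],
  "claw": 1,
  "squeeze": 15
}}

```text
time: 16.2
position: [0.5713, 0.0002, 0.3324]
tool_rot: [0.638, 0.77, 0.0, 0.0]
ft_force: [-0.3, -0.0, -0.4]
grip_width: 0.0233
grip_force: 0.0
```

Call:
{"name": "move_arm", "arguments": {
  "commands": [
    [[-0.08, 0, 0, 0, 0, 0], [-0.08, 0, 0, 0, 0, 0], [-0.08, 0, 0, 0, 0, 0]]
  ]
}}

```text
time: 16.58
position: [0.5712, -0.0022, 0.3319]
tool_rot: [0.638, 0.77, -0.0, -0.002]
ft_force: [-2.5, 4.6, 0.7]
grip_width: 0.0156
grip_force: 15.0
```

```bash
python3 - <<'E'
from h import *
from rig import *
o=get_obs(); print(o["position"],o["grip_width"],o["grip_force"],o["ft_force"])
a0=1.945; g0=grip(a0)
for a in (1.945,1.8,1.65,1.5,1.35,1.2,1.05,.9,.75,.6,.45,.3,.15,.05,0,-.03):
    d=grip(a)-g0; u=np.array([np.cos(L[1]),np.sin(L[1]),0]); print(a,(-(d@u)/.04).round(3),(-d[2]/.04).round(3))
E
```

```text
[ 0.57120474 -0.00222007  0.33193837] 0.015636838279754404 14.990374536719173 [-2.5388864   4.57080336  0.73671363]
1.945 -0.0 -0.0
1.8 0.382 -0.223
1.65 0.806 -0.393
1.5 1.252 -0.498
1.35 1.708 -0.535
1.2 2.164 -0.504
1.05 2.611 -0.405
0.9 3.037 -0.24
0.75 3.435 -0.013
0.6 3.793 0.271
0.45 4.106 0.605
0.3 4.365 0.982
0.15 4.565 1.393
0.05 4.663 1.682
0 4.701 1.83
-0.03 4.72 1.919
```

Call:
{"name": "move_arm", "arguments": {
  "commands": [
    [[0.19, -0.12, 0, 0, 0, 0], [0.19, 0, -0.12, 0, 0, 0], [0.38, 0, -0.22, 0, 0, 0], [0.59, 0, -0.31, 0, 0, 0], [0.81, 0, -0.39, 0, 0, 0], [0.81, 0, -0.39, 0, 0, 0]]
  ]
}}

```text
time: 17.32
position: [0.5651, 0.0292, 0.3483]
tool_rot: [0.637, 0.771, -0.001, -0.0]
ft_force: [-3.7, -3.5, 0.3]
grip_width: 0.0157
grip_force: 15.0
```

Call:
{"name": "move_arm", "arguments": {
  "commands": [
    [[0.22, 0, -0.06, 0, 0, 0], [0.45, 0, -0.105, 0, 0, 0], [0.9, 0, -0.14, 0, 0, 0], [1.36, 0, -0.11, 0, 0, 0], [1.8, 0, -0.01, 0, 0, 0], [2.23, 0, 0.15, 0, 0, 0], [2.63, 0, 0.38, 0, 0, 0], [2.99, 0, 0.66, 0, 0, 0], [2.99, 0, 0.66, 0, 0, 0]]
  ]
}}

```text
time: 18.45
position: [0.5419, 0.1481, 0.3217]
tool_rot: [0.638, 0.77, -0.0, -0.002]
ft_force: [-5.8, 4.1, 0.8]
grip_width: 0.0158
grip_force: 15.0
```

```bash
python3 - <<'E'
from h import *
from rig import *
o=get_obs(); p=o["position"]-[0,0,.164]; print(p,o["ft_force"],grip(.6))
u=np.array([np.cos(L[1]),np.sin(L[1])]); x=(p[:2]-L[0])@u; print(x,p[2],np.hypot(x-.098,p[2]-.066),np.arctan2(p[2]-.066,.098-x)-A0)
E
```

```text
[0.54189514 0.1481368  0.157717  ] [-5.76370122  4.06000705  0.75783488] [0.54170857 0.14594108 0.15586255]
0.013216746671870835 0.15771700143813952 0.12490079422367742 0.5975569174950502
```

Call:
{"name": "move_arm", "arguments": {
  "commands": [
    [[0.16, 0, 0.16, 0, 0, 0], [0.3, 0, 0.34, 0, 0, 0], [0.44, 0, 0.52, 0, 0, 0], [0.55, 0, 0.71, 0, 0, 0], [0.65, 0, 0.91, 0, 0, 0], [0.74, 0, 1.12, 0, 0, 0], [0.79, 0, 1.26, 0, 0, 0], [0.82, 0, 1.4, 0, 0, 0], [0.82, 0, 1.4, 0, 0, 0]]
  ],
  "squeeze": 30
}}

```text
time: 19.58
position: [0.5352, 0.1819, 0.2668]
tool_rot: [0.639, 0.77, 0.001, -0.004]
ft_force: [-8.8, 12.3, 8.4]
grip_width: 0.0159
grip_force: 30.0
```

```bash
cat > st.py <<'E'
from h import *
from rig import *
o=get_obs(); p=o["position"]-[0,0,.164]; print(p,o["ft_force"])
u=np.array([np.cos(L[1]),np.sin(L[1])]); x=(p[:2]-L[0])@u; print(x,p[2],np.hypot(x-.098,p[2]-.066),np.arctan2(p[2]-.066,.098-x)-A0)
E
python3 st.py
```

```text
[0.53523581 0.18186892 0.10282556] [-8.80649644 12.33208746  8.4436297 ]
-0.021166134024047642 0.10282555500115662 0.12472645669376044 0.07261205866864098
```

Call:
{"name": "move_arm", "arguments": {
  "commands": [
    [[0.06, 0, 0.1, 0, 0, 0], [0.08, 0, 0.2, 0, 0, 0], [0.08, 0, 0.25, 0, 0, 0], [0.08, 0, 0.25, 0, 0, 0]]
  ]
}}

```text
time: 20.08
position: [0.5347, 0.1848, 0.257]
tool_rot: [0.638, 0.77, 0.001, -0.004]
ft_force: [-9.0, 13.3, 9.8]
grip_width: 0.0151
grip_force: 30.0
```

```bash
python3 st.py
```

```text
[0.5346502  0.1848497  0.09298324] [-8.99928853 13.26149653  9.82488048]
-0.02420388613813723 0.09298324396908944 0.12514745399870592 -0.009787562605441558
```

Call:
{"name": "move_arm", "arguments": {
  "commands": [
    [[0, 0, 0.05, 0, 0, 0], [0, 0, 0.1, 0, 0, 0], [0, 0, 0.1, 0, 0, 0]]
  ]
}}

```text
time: 20.45
position: [0.5345, 0.1854, 0.2531]
tool_rot: [0.639, 0.769, 0.001, -0.004]
ft_force: [-10.0, 14.9, 9.6]
grip_width: 0.0153
grip_force: 30.0
```

Call:
{"name": "move_arm", "arguments": {
  "commands": [
    [[0, 0, 0, 0, 0, 0], [0, 0, 0, 0, 0, 0], [0, 0, 0, 0, 0, 0], [0, 0, -0.6, 0, 0, 0], [0, 0, -1.4, 0, 0, 0], [0, 0, -1.4, 0, 0, 0]]
  ],
  "claw": 0
}}

```text
time: 21.2
position: [0.5383, 0.1816, 0.3099]
tool_rot: [0.638, 0.77, 0.003, 0.002]
ft_force: [-0.4, 0.4, -0.6]
grip_width: 0.0432
grip_force: 0.0
```

Call:
{"name": "move_arm", "arguments": {
  "commands": [
    [[0, 0, 0, 0, 0, 0], [0, 0, 0, 0, 0, 0], [0, 0, 0, 0, 0, 0], [0, 0, 0, 0, 0, 0], [0, 0, 0, 0, 0, 0], [0, 0, 0, 0, 0, 0]]
  ],
  "claw": 1
}}

```text
time: 21.95
position: [0.5368, 0.1819, 0.3075]
tool_rot: [0.638, 0.77, -0.0, 0.0]
ft_force: [-0.8, 0.3, -0.1]
grip_width: 0.0011
grip_force: 0.0
```

```bash
python3 - <<'E'
from h import *
from rig import *
o=get_obs(); print(o["time"],o["position"],o["grip_width"],grip(0))
c=camera("scene"); x,y=proj(c,grip(0))[0].astype(int); print(x,y)
cv2.imwrite("pics/s7.png",cv2.resize(c["pixels"][y-60:y+60,x-75:x+75],None,fx=4,fy=4,interpolation=cv2.INTER_CUBIC))
print(tomove(o,np.r_[grip(0)[:2],.287],down(np.pi-1.38)).round(3))
E
```

```text
21.95 [0.53679068 0.18185252 0.30748314] 0.0011366864933638247 [0.53482423 0.1815843  0.09349185]
322 191
[ 0.003 -0.05   0.512  0.     0.    -0.003]
```

View pics/s7.png

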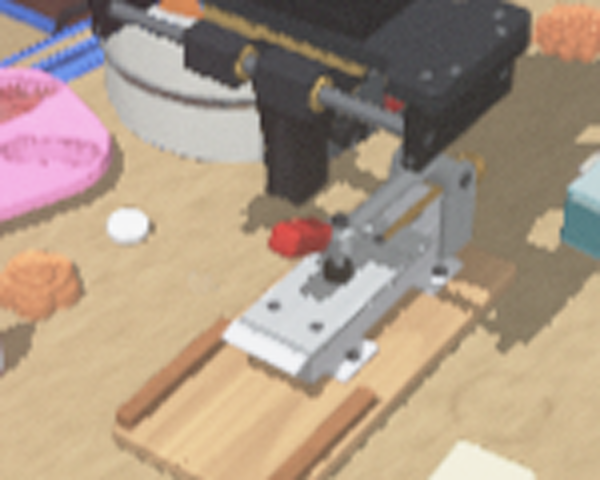

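The crop shows the hold-down lowered, its foot on the blade at (337,268). I'll press the grip from above with closed fingers to be sure it is fully down.

Call:
{"name": "move_arm", "arguments": {
  "commands": [
    [[0, -0.02, 0.25, 0, 0, 0], [0, -0.03, 0.45, 0, 0, 0], [0, -0.03, 0.55, 0, 0, 0], [0, -0.03, 0.62, 0, 0, 0], [0, -0.03, 0.62, 0, 0, 0]]
  ]
}}

```text
time: 22.62
position: [0.5356, 0.182, 0.2868]
tool_rot: [0.638, 0.77, 0.001, 0.0]
ft_force: [-7.0, 0.6, 29.3]
grip_width: 0.0005
grip_force: 14.4
```

Call:
{"name": "move_arm", "arguments": {
  "commands": [
    [[0, 0, 0.03, 0, 0, 0], [0, 0, 0.06, 0, 0, 0], [0, 0, 0.06, 0, 0, 0]]
  ]
}}

```text
time: 23.0
position: [0.5355, 0.182, 0.2864]
tool_rot: [0.637, 0.77, 0.001, 0.001]
ft_force: [-9.7, -1.3, 41.6]
grip_width: 0.0006
grip_force: 20.0
```

Call:
{"name": "move_arm", "arguments": {
  "commands": [
    [[0, 0, -0.3, 0, 0, 0], [0, 0, -1.2, 0, 0, 0], [0, 0, -2.6, 0, 0, 0], [2, 0, -4, 0, 0, 0], [4, 0, -4, 0, 0, 0], [5, -1, -4, 0, 0, 0], [5, -1, -4, 0, 0, 0], [5, -1, -4, 0, 0, 0], [5, -1, -4, 0, 0, 0]]
  ]
}}

```text
time: 24.12
position: [0.4592, 0.3702, 0.4395]
tool_rot: [0.638, 0.77, -0.001, 0.0]
ft_force: [0.9, 0.1, 0.1]
grip_width: 0.0004
grip_force: 0.0
```

```bash
python3 - <<'E'
from h import *
from rig import *
o=get_obs(); print(o["time"],o["position"],o["ft_force"])
b=camera("top"); c=camera("scene")
f=lambda c,x,y,w,h:cv2.resize(c["pixels"][y:y+h,x:x+w],None,fx=4,fy=4,interpolation=cv2.INTER_CUBIC)
cv2.imwrite("pics/f8.png",np.vstack([f(b,285,145,150,70),f(c,262,145,150,80)]))
h=cv2.cvtColor(c["pixels"],cv2.COLOR_BGR2HSV);m=((h[...,0]<8)|(h[...,0]>170))&(h[...,1]>130)&(h[...,2]>60)
m[:160]=0;m[240:]=0;m[:,:280]=0;m[:,370:]=0;y,x=np.nonzero(m);print("grip seen",cv2.minAreaRect(np.c_[x,y].astype(np.float32)))
for a in (0,.03,.06): print(a,proj(c,grip(a)))
E
```

```text
24.125 [0.45918465 0.37020397 0.43952469] [0.86751841 0.07408081 0.12530927]
grip seen ((321.0, 192.0), (8.0, 14.0), 90.0)
0 [[322.05761469 191.70023017]]
0.03 [[322.32639438 190.01594873]]
0.06 [[322.62922119 188.30692113]]
```

View pics/f8.png

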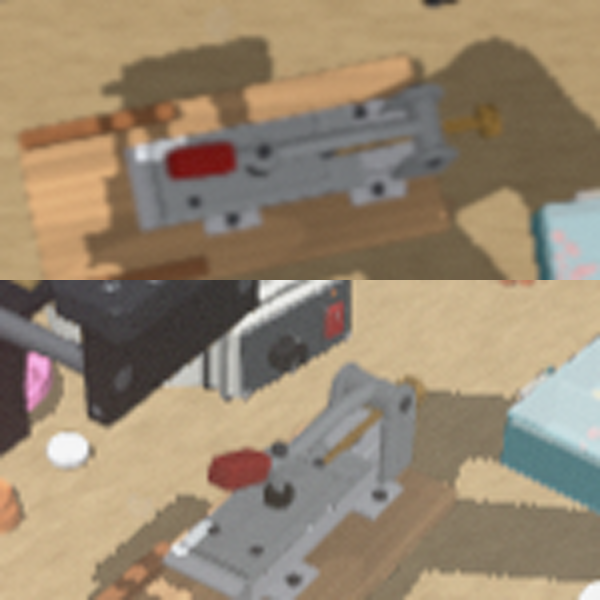

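The hold-down is at 0 rad: the grip is seen at (321,192) and the model predicts (322,191.7). The blade is clamped square on the bed and the arm is clear.

```bash
python3 -c "
from rig import *
print(hand_in())"
```

```text
the job is handed in; nothing more can be done
None
```

The blade is on the bed, square, with the notch bottom against the pin (about 5 N at contact, under the pin's 8 N slip limit) and the hold-down fully down. The arm is clear and the job was handed in at about 24 s; my one concern is a brief 41.6 N fingertip press on the grip, just over the 40 N limit set for the arm and gripper body.

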